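# Clamp a plaster cast in the eccentric model holder

## Robot

A 6-joint arm with a two-finger parallel gripper is mounted at the origin on the work surface. World frame = base frame: x ahead of the robot, y to its left, z up, the work surface at z = 0. Lengths are in m, angles in rad, forces in N, time in s.
With the tool pointing down it reaches from about 0.375 to 0.925 m from the base axis. Payload 5.7 kg.
Tool frame: the origin (TCP) lies between the finger pads; the fingertips stand arm.tip_reach ahead of it and the grasp point (between the pads) lies 2 mm behind it (arm.tip_reach is the distance from the TCP to the fingertips, in m); z points along the fingers, y is the line along which they close (so a half turn about z gives the same grasp; the last joint's range is limited). The gripper opens to 88 mm and grips with 3 to 60 N. Pads are 20 mm wide; open, the fingers measure 115 mm over their backs; the gripper's body (75 mm by 178 mm) begins 61 mm behind the grasp point.
Start: joints at [1.15, 0.359, 1.51, -0, 1.272, -0.115], TCP at [0.181, 0.572, 0.24] pointing down, gripper open.
Joint ranges: [-2.97, 2.97], [-1.01, 2.36], [0.21, 2.38], [-0.96, 4.11], [0.2, 2.71], [-2.98, 2.98]. Speed limits (rad/s): [2.39, 2.39, 3.14, 3.14, 3.14, 3.14].

## Interface

Orientations are given as a unit quaternion [x, y, z, w].
In Python, from workcell import monitor, optics, order, spotter, arm gives the robot as it stands.
- The arm moves only by the tool arm_command, never from a script. Its argument "increments" is a list that holds one entry, the list of rows, each a list of 5 numbers: the shift along the tool's x, y, z in mm, then the turn about the tool's z in degrees, then the finger opening in mm, from 0 to 87.8. In form: [[[dx, dy, dz, turn, hand], ...]]. A call has 1 to 20 rows; each row is the pose to reach, as a shift and turn from the pose commanded when the call began, along the tool's axes at that moment; what a row does not reach only later rows make up. A row lasts 1/12 s, in which the tool goes at most 41.7 mm and 7.16 degrees, less where a joint would pass 70% of its speed; a pose out of reach is approached as far as the arm can. A call with a gripper value outside its range is refused whole. The fingers move at their own pace and stop on an object; "force" is the grip in N (left out, the last holds). Time passes only in rows, so rows that repeat a pose let the fingers close. It gives the time, the measured TCP pose, the force, the opening and the grip force at its end, in the units of the state.
- monitor.read_state(): the state, without advancing time (a new reading comes with each control period).
- optics.snapshot(name): name is "scene" or "side" or "wrist"; returns a dict with "image" (480x640x3 uint8, red, green, blue), "fx", "fy", "cx", "cy" (pixels), "R" (3x3) and "t" (3): a world point X has camera coordinates R X + t; the wrist camera has in their place "mount" (4x4, takes a point from camera to tool coordinates, whose origin is the TCP and whose axes are the flange's). Camera axes: x right, y down, z forward; pixel columns grow to the right and rows downward; lengths in m; the calibration is good to about 2 mm. A picture is of the moment at which its call begins: read the wrist's pose just before it. There is no depth.
- order.sign_off(): hands the job in; it is judged then, once.
Trained networks look in the newest picture that a camera, given by its name, has taken for a name from the list of things; names that differ only in an ending like _2 or _b are one class to them, and where a whole thing is asked for, a point or a joint stands for the part that bears it (a point fixed in the world has none). Each returns a list of dicts, best first, with "confidence" (0 to 1); they miss things now and then, are a little off and sometimes report something else, mostly with a low value. They report only what shows in the picture. A call takes as long as a camera call. They do not tell look-alikes from the thing itself.
- spotter.boxes_of(camera, label): "rect" ([left, top, right, bottom] in pixels, round what is visible of it).
The state is a dict: "time": time; "joints": joint angles; "qvel": joint speeds; "tau": joint torques, N m; "eef_pos": TCP position; "tcp_rot": TCP orientation; "force": force on the tool from outside, world axes, zero at the start; "ft_torque": the same for the moment, N m; "finger_gap": finger opening in m; "gripper_force": force on a finger pad.
Only numpy, scipy, OpenCV 4.12 (cv2) and the standard library are available. Lean on these libraries where they do the work, as an engineer would, in place of code of your own. Each camera call takes 0.05 s, during which the arm holds its last target. There are 200 camera calls.

## Task

Bring the green plaster cast flush against both the long blue fence and the blue end stop of its holder, and clamp it there with the red eccentric cam: swing its lever, slowly once it nears the cast, until the lobe bears on the cast and holds it by itself, firmly but without crushing the plaster. Let go, and leave the other things on the bench alone.

Things in the scene. Friction and masses are not known exactly. Their poses are not given: they have to be found in the camera images.
- jig: Model holder fixed to the bench; origin at bench level under the seat. Aluminium plate 205 x 165 mm, top at z 12 mm (own frame: x -125 to 80, y -105 to 60). Blue stops, tops at z 30: the long fence, x -110 to 35, 14 mm thick, its working face looks to -y at y 35; the end stop, y -21 to 29, 14 mm thick, its working face looks to -x at x 42.
- seat (a point): Point on top of the holder's plate (12 mm above the bench), axes as the holder's: where the cast's origin lies when the cast is flush against both fence and end stop.
- cast: Green plaster dental cast, loose on the plate, 0.18 to 0.37 kg: flat-sided base 84 (x) x 70 (y) x 22 mm, horseshoe of teeth on top, 36 mm high in all. Origin: centre of its underside. It starts clear of both stops: 48 to 60 mm from its seat towards the holder's -x, 12 to 20 mm towards -y, turned up to 0.2 rad. Seated, its x is the holder's x.
- clamp: Steel foot of the clamp, fixed on the plate, its place differing by some mm each time; origin on the plate's top on the cam's vertical pivot axis, axes as the holder's. The pivot lies 58 to 66 mm from the seat towards -y and 18 to 26 mm towards +x. A push of 9 to 13 N at the knob leaves the cam bearing on the cast with about 15 N; over 60 N crushes it.
- cam (a joint): Angle a of the cam, 0 to 2.7 rad, growing clockwise from above. Red disc, diameter 52 mm, 6 to 22 mm above the plate, its centre 12 mm off the pivot. At 0 the lobe (white dot) points to the holder's -y; the disc reaches 26 - 12 cos(a) mm from the pivot towards +y. Starts at 0 to 0.5, meets a seated cast at 1.2 to 2.2. Stays where it is left (friction 0.25 N m).
- knob (a point): Top centre of the black upright knob on the cam's lever: diameter 20 mm, 70 mm from the pivot, 45 (lever bar's top) to 83 mm above the bench. At cam angle 0 the lever points 30 degrees from the holder's +x towards -y; it turns with the cam, by way of -y to -x. Pushed sideways with closed fingers: 1 to 4 N when free, 9 to 13 N for a firm clamp; over 20 N, or a quick stroke, may crush.
- yellow_cast: Bystander: yellow plaster cast, 84 x 70 x 36 mm, loose on the bench; origin centre of its underside.
- jar: Bystander: white plastic jar, 64 mm in diameter, 80 mm high; origin centre of its underside.
- bin: Bystander: blue open plastic bin 140 x 100 x 50 mm; origin centre of its underside.
Mind the look-alikes: they are no part of the job. Of the things like the cast, leave any that is purple; of the rest the smaller one is meant.

How it is judged:
At the end, for the whole second after the job is handed in: The cast lies on the plate within 3 mm of its seat along and across and within 0.05 rad of square, so flush with both stops; the cam bears on it by itself with 6 to 60 N; cast and cam are at rest (x of cast in the frame of seat between -0.003 and 0.003 m and y of cast in the frame of seat between -0.003 and 0.003 m and z of cast in the frame of seat below 0.003 m and angle between the x axis of cast and the x axis of jig, either way round below 0.05 rad and contact force between clamp and cast between 6 and 60 N and velocity of joint cam between -0.05 and 0.05 rad/s and linear speed of cast below 0.01 m/s); the robot touches nothing.
It fails at once if the plaster is crushed: the cam presses on the cast with more than 60 N (contact force between clamp and cast above 60 N).
It fails at once if the cast is tipped by more than 0.25 rad (angle between cast's own z axis and vertical above 0.25 rad).
It fails at once if a bystander (yellow cast, jar or bin) is moved by more than 20 mm (distance of any of yellow_cast, jar, bin from where it was at the start of the episode above 0.02 m).
It also fails if it takes over 72 s, if anything falls off the work surface, if the arm or the gripper's body presses on something with over 40 N, if the wrist force passes 120 N, or if a joint passes its speed limit or range.

## Working session

There is one attempt and no reset: what is moved stays moved. The work goes in short steps, Python scripts to look and compute and a tool call to move; the robot and the scene stay as the last step left them, time stands still between calls to the robot, and variables do not carry over. Pictures are saved under pics/ and viewed, at most 10 in all, crops included, and the job is handed in when it is done.

Besides the shell and the picture viewer there is one more tool, called after "Emit:" as a command line: name --argument value ..., lists and objects as JSON in quotes. arm_command: Moves the arm, as the interface text tells. Its arguments: {"type":"object","properties":{"increments":{"type":"array"},"force":{"type":"number"}},"required":["increments"]}

```bash
ls; mkdir -p pics
python3 - <<'E'
from workcell import monitor, optics, order, spotter, arm
import cv2,numpy as np
s=monitor.read_state();print(s['time'],s['eef_pos'],s['tcp_rot'],s['finger_gap'],arm.tip_reach)
for c in ['scene','side']:
    d=optics.snapshot(c);cv2.imwrite(f'pics/{c}0.png',d['image'][:,:,::-1])
    print(c,d['fx'],d['fy'],d['cx'],d['cy'],np.array(d['R']).round(4).tolist(),np.array(d['t']).round(4).tolist())
    for l in ['cast','jig','clamp','cam','knob','yellow_cast','jar','bin']:
        print(l,[(np.round(b['rect']).tolist(),round(b['confidence'],2)) for b in spotter.boxes_of(c,l)][:4])
E
```

```text
pics
0.0 [0.18038022 0.57156856 0.23881003] [ 1.52302055e-01  9.88333576e-01 -8.78266930e-04 -2.33599235e-04] 0.08817026986809325 0.017
scene 566.8826511718238 566.8826511718238 321.0417057371046 239.3353641020404 [[-0.0464, 0.9987, -0.0234], [0.5648, 0.0069, -0.8252], [-0.8239, -0.0515, -0.5644]] [0.0367, -0.2471, 1.7024]
cast [([359.0, 203.0, 393.0, 226.0], 0.92), ([350.0, 236.0, 386.0, 266.0], 0.75), ([246.0, 218.0, 312.0, 261.0], 0.73)]
jig [([321.0, 240.0, 403.0, 304.0], 0.58)]
clamp [([309.0, 258.0, 352.0, 282.0], 0.89)]
cam [([311.0, 261.0, 348.0, 281.0], 0.41), ([130.0, 256.0, 173.0, 288.0], 0.31)]
knob [([308.0, 258.0, 350.0, 281.0], 0.6)]
yellow_cast [([130.0, 259.0, 174.0, 287.0], 0.88)]
jar [([473.0, 221.0, 509.0, 266.0], 0.93)]
bin [([461.0, 262.0, 544.0, 335.0], 0.94), ([475.0, 223.0, 507.0, 266.0], 0.3), ([310.0, 259.0, 349.0, 281.0], 0.18)]
side 448.22173326537336 448.22173326537336 318.6524511166576 242.0666067498969 [[0.9538, -0.3003, -0.0012], [-0.1528, -0.4818, -0.8629], [0.2585, 0.8232, -0.5054]] [-0.4881, 0.1557, 0.9669]
cast [([291.0, 234.0, 331.0, 263.0], 0.98), ([273.0, 282.0, 334.0, 327.0], 0.84), ([228.0, 249.0, 267.0, 272.0], 0.77)]
jig [([281.0, 233.0, 370.0, 275.0], 0.59)]
clamp [([329.0, 238.0, 373.0, 263.0], 0.82)]
cam [([335.0, 239.0, 374.0, 264.0], 0.91)]
knob [([335.0, 237.0, 375.0, 263.0], 0.95), ([332.0, 236.0, 371.0, 262.0], 0.25)]
yellow_cast [([393.0, 352.0, 453.0, 400.0], 0.86), ([282.0, 230.0, 370.0, 276.0], 0.68)]
jar [([273.0, 184.0, 290.0, 216.0], 0.69)]
bin [([304.0, 184.0, 360.0, 220.0], 0.68)]
```

Run:
```python
import cv2,numpy as np
a=cv2.imread('pics/scene0.png');b=cv2.imread('pics/side0.png')
A=cv2.resize(a[180:340,120:560],None,fx=1.8,fy=1.8,interpolation=2)
B=cv2.resize(b[170:410,200:480],None,fx=1.25,fy=1.25,interpolation=2)
o=np.zeros((590,795,3),np.uint8);o[:288,:792]=A;o[288:588,:350]=B
C=cv2.resize(a[195:310,300:410],None,fx=2.6,fy=2.6,interpolation=2);o[288:587,400:686]=C
cv2.imwrite('pics/v1.png',o)
```

```text
(no output)
```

View pics/v1.png

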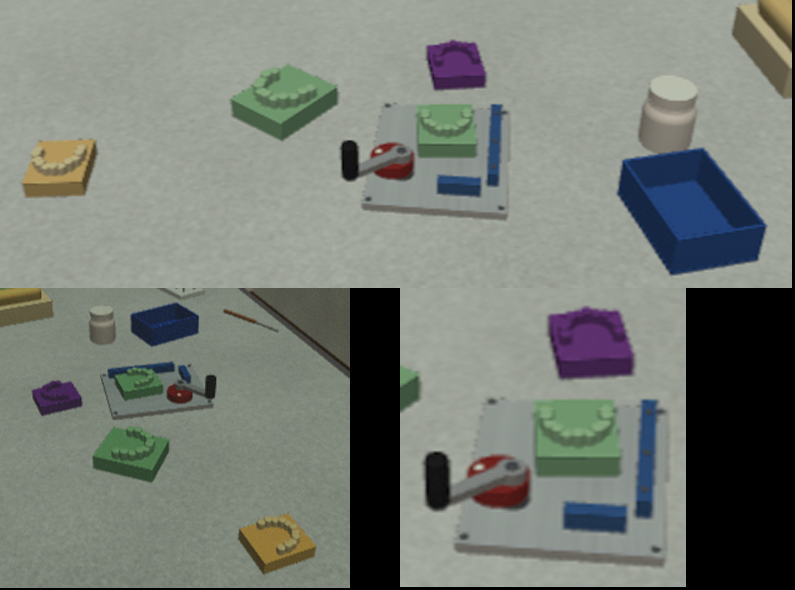

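Candidates in the scene picture: purple cast (376,215), not to be touched. Big green cast (279,240) is off the plate. Small green cast (368,251) is on the plate and is the smaller green one, so it is the one meant. The fence is on the right (world +y) and the end stop nearest the camera (world +x). Next I'll get rough positions and the wrist camera view.

```bash
cat > h.py <<'E'
from workcell import monitor, optics, order, spotter, arm
import cv2,numpy as np
from scipy.spatial.transform import Rotation as Ro
def cam(c):
    s=monitor.read_state() if c=='wrist' else None
    d=optics.snapshot(c)
    if c=='wrist':
        T=np.eye(4);T[:3,:3]=Ro.from_quat(s['tcp_rot']).as_matrix();T[:3,3]=s['eef_pos']
        M=np.linalg.inv(T@np.array(d['mount']));d['R'],d['t']=M[:3,:3],M[:3,3]
    d['R']=np.array(d['R']);d['t']=np.array(d['t']);return d
def ray(d,uv,z):
    p=np.array([(uv[0]-d['cx'])/d['fx'],(uv[1]-d['cy'])/d['fy'],1.]);r=d['R'].T@p;c=-d['R'].T@d['t']
    return c+r*(z-c[2])/r[2]
def proj(d,X):
    q=np.atleast_2d(X)@d['R'].T+d['t'];return np.c_[q[:,0]/q[:,2]*d['fx']+d['cx'],q[:,1]/q[:,2]*d['fy']+d['cy']]
E
python3 - <<'E'
from h import *
d=cam('scene')
# plate corners in scene crop C: (u/2.6+300,(v-288)/2.6+195)
f=lambda u,v,z:ray(d,(u/2.6+300,(v-288)/2.6+195),z).round(4)
for n,a in dict(plate_pp=(665,553,.012),plate_pm=(458,541,.012),mp=(667,409,.012),mm=(487,398,.012),knobtop=(437,458,.083),castfl=(536,450,.034),castfr=(618,451,.034)).items(): print(n,f(*a))
w=cam('wrist');print(w['mount'],w['fx'],w['R'],w['t'])
print(proj(w,[0.5,0.1,0.012]))
for r in [(130,259,174,287),(473,221,509,266),(461,262,544,335),(246,218,312,261)]: print(ray(d,((r[0]+r[2])/2,r[3]-8),.0).round(3))
E
```

```text
plate_pp [0.6532 0.4639 0.012 ]
plate_pm [0.6417 0.3087 0.012 ]
mp [0.4575 0.5221 0.012 ]
mm [0.4422 0.3695 0.012 ]
knobtop [0.6291 0.286  0.083 ]
castfl [0.5504 0.3852 0.034 ]
castfr [0.5508 0.4512 0.034 ]
[[ 5.30220415e-04 -9.68315219e-01 -2.49730567e-01  6.76947723e-02]
 [ 9.99999858e-01  5.26191862e-04  8.28923425e-05 -2.46598142e-04]
 [ 5.11402754e-05 -2.49730575e-01  9.68315360e-01 -1.44538282e-01]
 [ 0.00000000e+00  0.00000000e+00  0.00000000e+00  1.00000000e+00]] 382.631315578134 [[ 3.00540595e-01  9.53769011e-01 -1.57058378e-04]
 [ 9.23563914e-01 -2.90981594e-01  2.49718659e-01]
 [ 2.38128217e-01 -7.51956478e-02 -9.68318422e-01]] [-0.5997012  -0.03072204  0.3889265 ]
[[ 40.97330138 556.70798065]]
[ 0.595 -0.377  0.   ]
[0.507 0.367 0.   ]
[0.73  0.344 0.   ]
[ 0.494 -0.11   0.   ]
```

Run:
```python
from h import *
d=cam('scene')
f=lambda u,v,z:ray(d,((u-400)/2.6+300,(v-288)/2.6+195),z).round(4)
for n,a in dict(plate_pp=(665,553,.012),plate_pm=(458,541,.012),mp=(667,409,.012),mm=(487,398,.012),knobtop=(437,458,.083),castfl=(536,450,.034),castfr=(618,451,.034)).items(): print(n,f(*a))
s=monitor.read_state();R=Ro.from_quat(s['tcp_rot']).as_matrix();print(R.round(3))
# shift in tool axes to put TCP at target
for tgt in ([.42,.06,.36],[.44,.06,.4]):
  print((R.T@(np.array(tgt)-s['eef_pos'])*1000).round(), tgt)
```

```text
plate_pp [0.659  0.1576 0.012 ]
plate_pm [ 0.6474 -0.0038  0.012 ]
mp [0.4619 0.1734 0.012 ]
mm [0.4465 0.0134 0.012 ]
knobtop [ 0.6336 -0.0191  0.083 ]
castfl [0.5551 0.0573 0.034 ]
castfr [0.5555 0.1251 0.034 ]
[[-0.954  0.301 -0.   ]
 [ 0.301  0.954 -0.   ]
 [ 0.    -0.    -1.   ]]
[-382. -416. -120.] [0.42, 0.06, 0.36]
[-402. -410. -160.] [0.44, 0.06, 0.4]
```

Emit:
arm_command --increments '[[[-480,-359,0,-13,0],[-480,-359,0,-13,0],[-480,-359,0,-13,0],[-480,-359,0,-13,0],[-480,-359,0,-13,0],[-480,-359,0,-13,0],[-480,-359,0,-13,0],[-480,-359,0,-13,0],[-480,-359,0,-13,0],[-480,-359,0,-13,0],[-480,-359,0,-13,0],[-480,-359,0,-13,0],[-480,-359,0,-13,0],[-480,-359,0,-13,0],[-480,-359,0,-13,0],[-480,-359,0,-13,0],[-480,-359,0,-13,0],[-480,-359,0,-13,0],[-480,-359,0,-13,0],[-480,-359,0,-13,0]]]'

```text
time: 2.72
eef_pos: [0.5294, 0.0865, 0.2397]
tcp_rot: [0.039, 0.999, 0.0, -0.0]
force: [-0.0, 0.7, 0.6]
finger_gap: 0.0007
gripper_force: 0.0
```

Run:
```python
from h import *
s=monitor.read_state();print(s['time'],s['eef_pos'],Ro.from_quat(s['tcp_rot']).as_matrix().round(3).tolist())
d=cam('wrist');cv2.imwrite('pics/w1.png',d['image'][:,:,::-1]);np.savez('w1.npz',**{k:d[k] for k in['fx','fy','cx','cy','R','t']})
```

```text
2.7167 [0.5293631  0.0864897  0.23969417] [[-0.997, 0.077, -0.0], [0.077, 0.997, 0.0], [0.0, 0.0, -1.0]]
```

View pics/w1.png

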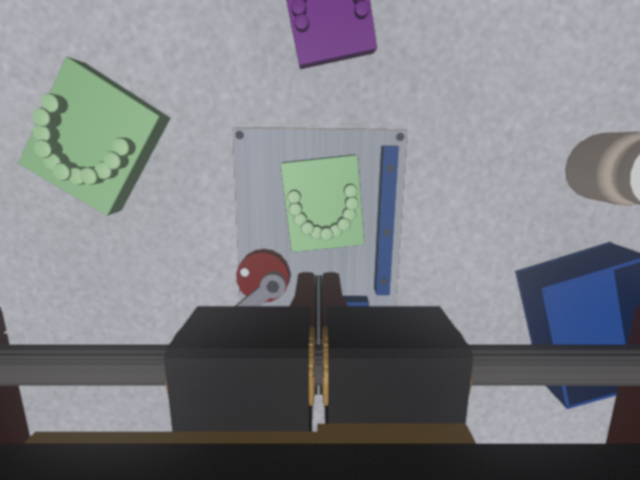

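The wrist view shows the small green cast with corners (282,163), (357,155), (364,244), (292,252). The fence face edge runs (383,146) to (376,294), and the cam pivot is at (273,287). The gripper hides the end stop and knob, so I'll shift forward for one more view.

Emit:
arm_command --increments '[[[-40,0,0,0,0],[-80,0,0,0,0],[-80,0,0,0,0],[-80,0,0,0,0],[-80,0,0,0,0]]]'

```text
time: 3.18
eef_pos: [0.6091, 0.0796, 0.2392]
tcp_rot: [0.039, 0.999, -0.0, -0.001]
force: [-0.3, 0.2, -0.3]
finger_gap: 0.0006
gripper_force: 0.0
```

Run:
```python
from h import *
s=monitor.read_state();print(s['time'],s['eef_pos'])
d=cam('wrist');cv2.imwrite('pics/w2.png',d['image'][:,:,::-1]);np.savez('w2.npz',**{k:d[k] for k in['fx','fy','cx','cy','R','t']})
cv2.imwrite('pics/w2c.png',cv2.resize(d['image'][20:320,200:440,::-1],None,fx=2,fy=2,interpolation=2))
```

```text
3.1833 [0.60914164 0.07964338 0.23923496]
```

View pics/w2c.png

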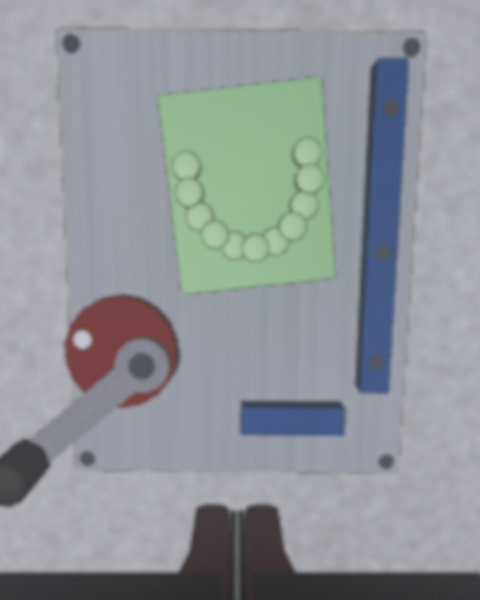

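Run:
```python
from h import *
d=dict(np.load('w2.npz'))
f=lambda u,v,z:ray(d,(u/2+200,v/2+20),z)
P=np.array([f(*p,.012)[:2] for p in[(55,28),(425,32),(400,472),(75,468)]]+[f(*p,.030)[:2] for p in[(380,62),(363,390),(408,60),(388,392),(242,407),(344,407),(242,435),(344,435)]])
L=np.array([(-125,-105),(-125,60),(80,60),(80,-105),(-110,35),(35,35),(-110,49),(35,49),(42,-21),(42,29),(56,-21),(56,29)])/1000
mp,ml=P.mean(0),L.mean(0);H=(L-ml).T@(P-mp);U,S,V=np.linalg.svd(H);R=V.T@U.T;t=mp-R@ml
yaw=np.arctan2(R[1,0],R[0,0]);print('jig',t,yaw);print(((P-t)@R*1000-L*1000).round(1).tolist())
j=lambda u,v,z:((f(u,v,z)[:2]-t)@R*1000).round(1)
print('cast',[j(*p,.034) for p in[(160,96),(320,78),(334,276),(183,293)]])
print('pivot',j(142,366,.047),'centre',j(122,351,.034),'dot',j(82,340,.034),'knob',j(8,487,.083))
np.savez('jig.npz',t=t,R=R)
```

```text
jig [0.5763838  0.10551913] -0.08683976607415199
[[1.1, 0.4], [1.2, -1.4], [-1.1, 0.2], [-1.7, 0.5], [2.3, 1.4], [-1.5, 1.3], [1.4, -0.8], [-0.7, -0.9], [0.2, 0.6], [-0.3, -1.3], [-0.2, 0.7], [-0.7, -0.7]]
cast [array([-92.8, -56.7]), array([-100.4,   10.8]), array([-18.9,  20. ]), array([-10.8, -47.6])]
pivot [ 20.4 -65.2] centre [ 15.6 -75.8] dot [ 10.7 -93.9] knob [  65.6 -117.1]
```

```bash
cat >> h.py <<'E'
def to(*tg):
    g=np.load('jig.npz');s=monitor.read_state();R=Ro.from_quat(s['tcp_rot']).as_matrix()
    print('now jig',((s['eef_pos'][:2]-g['t'])@g['R']*1000).round(1),s['eef_pos'][2].round(4),'turn to jig',(np.degrees(np.arctan2(R[1,1],R[0,1])-np.arctan2(g['R'][1,1],g['R'][0,1]))).round(2))
    for x,y,z in tg:
        w=np.r_[g['t']+g['R']@[x/1000,y/1000],z/1000];print((x,y,z),(R.T@(w-s['eef_pos'])*1000).round(1))
E
python3 -c "
from h import *
to((-56,-84,100),(-56,-84,36),(-56,-66,36),(-56,-50,36),(-56,-47,36))"
```

```text
now jig [ 34.4 -23. ] 0.2394 turn to jig 0.5
(-56, -84, 100) [ 90.7 -60.2 139.5]
(-56, -84, 36) [ 90.6 -60.2 203.5]
(-56, -66, 36) [ 90.5 -42.2 203.5]
(-56, -50, 36) [ 90.3 -26.2 203.5]
(-56, -47, 36) [ 90.3 -23.2 203.5]
```

Emit:
arm_command --increments '[[[30,-20,20,0.5,0],[60,-40,50,0.5,0],[90,-60,90,0.5,0],[90,-60,125,0.5,0],[90,-60,160,0.5,0],[90,-60,190,0.5,0],[90,-60,203,0.5,0],[90,-60,203,0.5,0],[90,-60,203,0.5,0],[90,-54,203,0.5,0],[90,-48,203,0.5,0],[90,-42,203,0.5,0]]]'

```text
time: 4.23
eef_pos: [0.5181, 0.0449, 0.0382]
tcp_rot: [0.044, 0.999, -0.0, 0.001]
force: [-0.4, 0.4, -0.7]
finger_gap: 0.0005
gripper_force: 0.0
```

```bash
python3 -c "
from h import *
to((-56,-50,36),(-56,-47,36))"
```

```text
now jig [-52.8 -65.4] 0.0382 turn to jig -0.04
(-56, -50, 36) [ 3.3 15.4  2.2]
(-56, -47, 36) [ 3.3 18.4  2.2]
```

Emit:
arm_command --increments '[[[2,2,2,0,0],[3,4,2,0,0],[3,6,2,0,0],[3,8,2,0,0],[3,10,2,0,0],[3,11.5,2,0,0],[3,13,2,0,0],[3,14.5,2,0,0],[3,15.5,2,0,0],[3,15.5,2,0,0]]]'

```text
time: 5.07
eef_pos: [0.5152, 0.0601, 0.0345]
tcp_rot: [0.044, 0.999, 0.0, -0.0]
force: [-1.1, -3.0, 2.4]
finger_gap: 0.0006
gripper_force: 1.5
```

Emit:
arm_command --increments '[[[0,1,0,0,0],[0,2,0,0,0],[0,2,0,0,0]]]'

```text
time: 5.32
eef_pos: [0.5154, 0.0622, 0.0345]
tcp_rot: [0.044, 0.999, 0.0, -0.0]
force: [-0.7, -3.0, 1.8]
finger_gap: 0.0003
gripper_force: 1.2
```

Emit:
arm_command --increments '[[[0,1,0,0,0],[0,2,0,0,0],[0,3,0,0,0],[0,3,0,0,0]]]'

```text
time: 5.65
eef_pos: [0.5159, 0.0653, 0.0346]
tcp_rot: [0.044, 0.999, 0.0, 0.0]
force: [0.1, -1.2, 0.1]
finger_gap: 0.0005
gripper_force: 0.5
```

```bash
python3 -c "
from h import *
to((-56,-47,36));s=monitor.read_state();print(s['force'])
d=cam('scene');cv2.imwrite('pics/s2.png',cv2.resize(d['image'][195:315,290:420,::-1],None,fx=4.5,fy=4.5,interpolation=2))"
```

```text
now jig [-56.8 -45.4] 0.0346 turn to jig -0.05
(-56, -47, 36) [-0.8 -1.6 -1.4]
[ 0.07981785 -1.1899792   0.14072813]
```

View pics/s2.png

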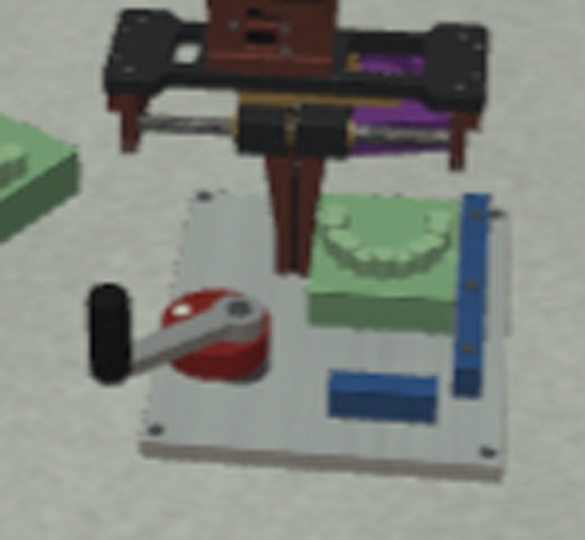

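The cast is square and nearly touching the fence, with its front-right top corner at about (460,295) in the crop. I'll push a little more.

Emit:
arm_command --increments '[[[0,1,0,0,0],[0,2,0,0,0],[0,3,0,0,0],[0,3,0,0,0]]]'

```text
time: 6.03
eef_pos: [0.5159, 0.0664, 0.0346]
tcp_rot: [0.043, 0.999, -0.001, -0.0]
force: [-0.6, -10.2, 0.1]
finger_gap: 0.0004
gripper_force: 5.1
```

Emit:
arm_command --increments '[[[0,1,0,0,0],[0,2,0,0,0],[0,2,0,0,0]]]'

```text
time: 6.28
eef_pos: [0.5159, 0.0666, 0.0346]
tcp_rot: [0.042, 0.999, -0.003, -0.0]
force: [-2.2, -20.3, 1.4]
finger_gap: 0.0004
gripper_force: 10.2
```

Emit:
arm_command --increments '[[[0,-10,0,0,0],[0,-24,-20,0,0],[0,-24,-60,0,0],[0,-24,-80,0,10],[0,-24,-80,0,24],[0,-24,-80,0,24]]]'

```text
time: 6.78
eef_pos: [0.5153, 0.0461, 0.1158]
tcp_rot: [0.044, 0.999, 0.0, 0.002]
force: [0.3, 0.1, -0.7]
finger_gap: 0.017
gripper_force: 0.0
```

```bash
python3 -c "
from h import *
to((-122,-3,110),(-122,-3,36),(-108,-3,36),(-52,-3,36))"
```

```text
now jig [-55.7 -64.5] 0.1158 turn to jig -0.06
(-122, -3, 110) [66.4 61.4  5.6]
(-122, -3, 36) [66.7 61.4 79.6]
(-108, -3, 36) [52.7 61.4 79.7]
(-52, -3, 36) [-3.3 61.5 79.9]
```

Emit:
arm_command --increments '[[[33,30,0,0,24],[66,61,0,0,24],[66,61,10,0,24],[66,61,40,0,24],[66,61,70,0,24],[66,61,79,0,24],[66,61,79,0,24],[63,61,79,0,24],[58,61,79,0,24],[54,61,79,0,24],[51,61,79,0,24],[48,61,79,0,24],[45,61,79,0,24],[42,61,79,0,24],[39,61,79,0,24],[36,61,79,0,24],[33,61,79,0,24],[30,61,79,0,24],[27,61,79,0,24],[24,61,79,0,24]]]'

```text
time: 8.45
eef_pos: [0.4955, 0.1088, 0.0356]
tcp_rot: [0.044, 0.999, -0.0, -0.0]
force: [-5.9, 0.4, 4.3]
finger_gap: 0.0241
gripper_force: 2.6
```

Emit:
arm_command --increments '[[[-3,0,0,0,24],[-6,0,0,0,24],[-9,0,0,0,24],[-12,0,0,0,24],[-14,0,0,0,24],[-16,0,0,0,24],[-18,0,0,0,24],[-20,0,0,0,24],[-20,0,0,0,24]]]'

```text
time: 9.2
eef_pos: [0.5164, 0.107, 0.0356]
tcp_rot: [0.044, 0.999, -0.0, 0.001]
force: [-1.2, -0.2, -1.3]
finger_gap: 0.0241
gripper_force: 0.7
```

```bash
python3 -c "
from h import *
to((-52,-3,36));
d=cam('scene');cv2.imwrite('pics/s3.png',cv2.resize(d['image'][195:315,290:420,::-1],None,fx=4.5,fy=4.5,interpolation=2))"
```

```text
now jig [-59.9  -3.7] 0.0356 turn to jig -0.05
(-52, -3, 36) [-7.9  0.8 -0.3]
```

View pics/s3.png

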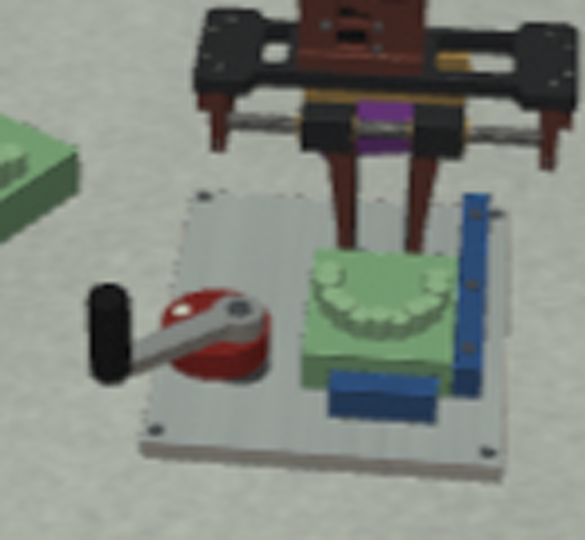

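The cast slid squarely along the fence to within a few mm of the end stop, with its front edge at about (375,375) in the crop. I'll finish this push.

Emit:
arm_command --increments '[[[-2,0,0,0,24],[-4,0,0,0,24],[-6,0,0,0,24],[-7,0,0,0,24],[-8,0,0,0,24],[-8,0,0,0,24]]]'

```text
time: 9.75
eef_pos: [0.5227, 0.1065, 0.0356]
tcp_rot: [0.044, 0.999, -0.0, -0.001]
force: [-4.4, 1.5, 3.8]
finger_gap: 0.0239
gripper_force: 2.5
```

Emit:
arm_command --increments '[[[-1,0,0,0,24],[-2,0,0,0,24],[-2,0,0,0,24]]]'

```text
time: 10.0
eef_pos: [0.5228, 0.1064, 0.0355]
tcp_rot: [0.044, 0.999, -0.0, -0.003]
force: [-9.3, 1.1, 7.7]
finger_gap: 0.0238
gripper_force: 4.4
```

Emit:
arm_command --increments '[[[5,0,0,0,24],[20,0,-10,0,24],[20,0,-50,0,24],[20,0,-80,0,0],[20,0,-80,0,0],[20,0,-80,0,0]]]'

```text
time: 10.5
eef_pos: [0.5086, 0.1081, 0.1178]
tcp_rot: [0.044, 0.999, 0.0, 0.004]
force: [-0.7, 0.5, 0.0]
finger_gap: 0.0074
gripper_force: 0.0
```

```bash
python3 -c "
from h import *
to((-28,-68,110),(-28,-68,36),(-28,-50,36),(-28,-43,36))"
```

```text
now jig [-67.7  -3.3] 0.1178 turn to jig -0.04
(-28, -68, 110) [-39.7 -64.7   8. ]
(-28, -68, 36) [-39.1 -64.8  82. ]
(-28, -50, 36) [-39.1 -46.8  82. ]
(-28, -43, 36) [-39.1 -39.8  82. ]
```

Emit:
arm_command --increments '[[[-20,-32,0,0,0],[-40,-65,0,0,0],[-40,-65,10,0,0],[-40,-65,40,0,0],[-40,-65,75,0,0],[-40,-65,81,0,0],[-40,-65,81,0,0],[-40,-60,81,0,0],[-40,-55,81,0,0],[-40,-50,81,0,0],[-40,-46,81,0,0],[-40,-44,81,0,0],[-40,-42,81,0,0],[-40,-40,81,0,0],[-40,-39,81,0,0],[-40,-38,81,0,0],[-40,-38,81,0,0]]]'

```text
time: 11.92
eef_pos: [0.5421, 0.0642, 0.0353]
tcp_rot: [0.043, 0.999, -0.002, 0.0]
force: [-2.4, -12.6, 6.0]
finger_gap: 0.0005
gripper_force: 6.4
```

```bash
python3 -c "
from h import *
to((-28,-43,36))"
```

```text
now jig [-30.6 -44.2] 0.0353 turn to jig 0.07
(-28, -43, 36) [-2.6  1.2 -0.7]
```

Emit:
arm_command --increments '[[[0,-8,0,0,0],[0,-24,-10,0,0],[0,-24,-50,0,0],[0,-24,-90,0,0],[0,-24,-90,0,0],[0,-24,-90,0,0]]]'

```text
time: 12.42
eef_pos: [0.542, 0.0425, 0.127]
tcp_rot: [0.044, 0.999, 0.0, 0.003]
force: [-0.0, -0.3, -0.3]
finger_gap: 0.0005
gripper_force: 0.0
```

```bash
cat >> h.py <<'E'
PIV=np.array([20.4,-65.2])
def arc(ths,D,z=72,r=70):
    g=np.load('jig.npz');s=monitor.read_state();R=Ro.from_quat(s['tcp_rot']).as_matrix()
    cur=np.degrees(np.arctan2(*(g['R'].T@R[:2,0])[::-1]))%360
    p=(s['eef_pos'][:2]-g['t'])@g['R']*1000-PIV
    print('t',round(s['time'],2),'now jig',(p+PIV).round(1),'tool x at',cur.round(1),'F',s['force'].round(1),'j6',s['joints'][5].round(2))
    for i,th in enumerate(ths):
        t=np.radians(th);d=D[i] if np.ndim(D) else D
        q=PIV+r*np.array([np.cos(t),np.sin(t)])-d*np.array([np.sin(t),-np.cos(t)])
        w=np.r_[g['t']+g['R']@(q/1000),z/1000]
        print(th,np.r_[(R.T@(w-s['eef_pos'])*1000),cur-((th-90)%360)].round(1).tolist())
E
python3 -c "
from h import *
arc([-49,-49,-49],[34,28,21])"
```

```text
t 12.42 now jig [-28.8 -65.8] tool x at 179.9 F [-0.  -0.3 -0.3] j6 -1.53
-49 [-120.5, -29.8, 55.7, -41.1]
-49 [-116.0, -33.8, 55.6, -41.1]
-49 [-110.7, -38.4, 55.6, -41.1]
```

Emit:
arm_command --increments '[[[-40,-10,0,-7,0],[-80,-20,0,-14,0],[-120,-30,0,-21,0],[-120,-30,0,-28,0],[-120,-30,0,-35,0],[-120,-30,10,-41,0],[-120,-30,35,-41,0],[-120,-30,54,-41,0],[-120,-30,55,-41,0],[-120,-30,55,-41,0]]]'

```text
time: 13.25
eef_pos: [0.6546, 0.0025, 0.067]
tcp_rot: [-0.309, 0.951, 0.001, -0.003]
force: [-0.3, 0.1, -0.3]
finger_gap: 0.0008
gripper_force: 0.0
```

```bash
python3 -c "
from h import *
arc([-49,-49,-54,-59,-64,-70,-76,-82,-88,-94],[27,22,21,21,21,21,21,21,21,21])
for c in ['scene']:
  d=cam(c);cv2.imwrite('pics/s4.png',cv2.resize(d['image'][195:315,290:420,::-1],None,fx=4.5,fy=4.5,interpolation=2))"
```

```text
t 13.25 now jig [ 86.8 -95.8] tool x at 220.9 F [-0.3  0.1 -0.3] j6 -2.3
-49 [3.1, -3.3, -5.0, -0.1]
-49 [8.1, -3.3, -5.0, -0.1]
-54 [15.2, -4.9, -4.9, 4.9]
-59 [21.5, -5.9, -4.9, 9.9]
-64 [27.9, -6.4, -4.9, 14.9]
-70 [35.5, -6.2, -4.9, 20.9]
-76 [43.1, -5.2, -4.8, 26.9]
-82 [50.6, -3.5, -4.8, 32.9]
-88 [57.8, -1.0, -4.8, 38.9]
-94 [64.7, 2.3, -4.7, 44.9]
```

View pics/s4.png

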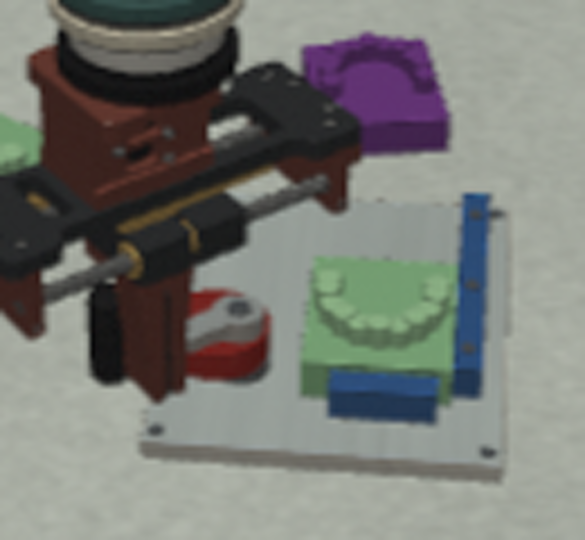

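Finger stands right behind the knob, with the cast seated against both stops. I'll start the swing.

Emit:
arm_command --increments '[[[3,-3,-5,0,0],[6,-3,-5,0,0],[9,-3,-5,0,0],[12,-4,-5,2.5,0],[15,-5,-5,5,0],[18,-5.5,-5,7.5,0],[21.5,-6,-5,10,0],[24.5,-6,-5,12.5,0],[28,-6.5,-5,15,0],[32,-6,-5,18,0],[35.5,-6,-5,21,0],[39,-6,-5,24,0],[43,-5,-5,27,0],[47,-4,-5,30,0],[50.5,-3.5,-5,33,0],[54,-2,-5,36,0],[58,-1,-5,39,0],[61,0.5,-5,42,0],[64.5,2.5,-5,45,0],[64.5,2.5,-5,45,0]]]'

```text
time: 14.97
eef_pos: [0.6051, -0.035, 0.0762]
tcp_rot: [0.08, 0.997, -0.001, 0.003]
force: [3.2, -2.5, -0.5]
finger_gap: 0.0007
gripper_force: 1.5
```

```bash
python3 -c "
from h import *
arc([-94,-97,-100,-103,-106,-109,-112,-115,-118,-121,-124],21)
d=cam('scene');cv2.imwrite('pics/s5.png',cv2.resize(d['image'][195:315,290:420,::-1],None,fx=4.5,fy=4.5,interpolation=2))"
```

```text
t 14.97 now jig [  40.8 -137.5] tool x at 175.8 F [ 3.2 -2.5 -0.5] j6 -1.58
-94 [4.4, 0.7, 4.2, -0.2]
-97 [8.1, -0.3, 4.1, 2.8]
-100 [11.8, -1.1, 4.1, 5.8]
-103 [15.6, -1.7, 4.1, 8.8]
-106 [19.4, -2.2, 4.1, 11.8]
-109 [23.2, -2.4, 4.1, 14.8]
-112 [27.1, -2.4, 4.0, 17.8]
-115 [30.9, -2.3, 4.0, 20.8]
-118 [34.7, -1.9, 4.0, 23.8]
-121 [38.5, -1.3, 4.0, 26.8]
-124 [42.2, -0.5, 4.0, 29.8]
```

View pics/s5.png

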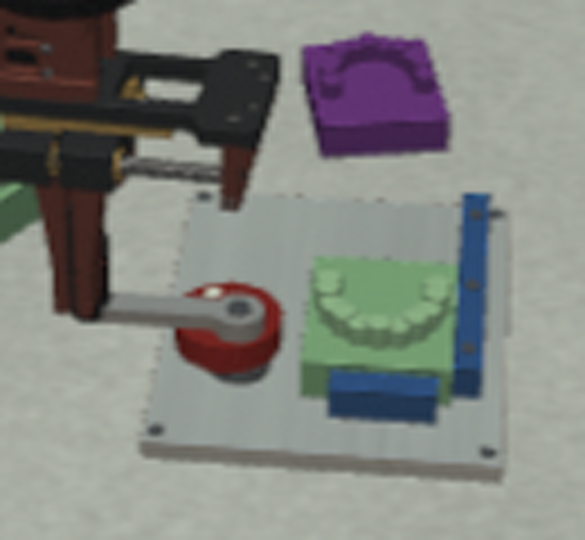

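Lever now points at about -90° (hub (240,310), bar left to (105,305)), and the cast is still seated. I'll continue slowly.

Emit:
arm_command --increments '[[[2,-0.5,0,1.5,0],[3.7,-1,0,3,0],[5.5,-1.4,0,4.5,0],[7.4,-1.8,0,6,0],[9.3,-2.1,0,7.5,0],[11.2,-2.4,0,9,0],[13,-2.7,0,10.5,0],[15,-2.9,0,12,0],[17,-3,0,13.5,0],[18.8,-3.1,0,15,0],[20.7,-3.1,0,16.5,0],[22.7,-3.1,0,18,0],[22.7,-3.1,0,18,0]]]'

```text
time: 16.1
eef_pos: [0.5817, -0.0348, 0.076]
tcp_rot: [0.234, 0.972, -0.001, 0.002]
force: [1.8, -6.0, 1.2]
finger_gap: 0.0005
gripper_force: 2.3
```

```bash
python3 -c "
from h import *
arc([-112,-115,-118,-121,-124,-127,-130,-133,-136,-139],21)"
```

```text
t 16.1 now jig [  17.4 -139.3] tool x at 157.9 F [ 1.8 -6.   1.2] j6 -1.27
-112 [4.0, -0.2, 4.0, -0.1]
-115 [7.7, -1.2, 4.0, 2.9]
-118 [11.4, -2.0, 4.0, 5.9]
-121 [15.2, -2.6, 4.0, 8.9]
-124 [19.0, -3.0, 3.9, 11.9]
-127 [22.8, -3.2, 3.9, 14.9]
-130 [26.7, -3.3, 3.9, 17.9]
-133 [30.5, -3.1, 3.9, 20.9]
-136 [34.3, -2.7, 3.9, 23.9]
-139 [38.1, -2.1, 3.9, 26.9]
```

```bash
python3 -c "
from h import *
d=cam('scene');a=cv2.resize(d['image'][210:310,280:400,::-1],None,fx=4,fy=4,interpolation=2)
e=cam('side');b=cv2.resize(e['image'][190:290,290:390,::-1],None,fx=3.2,fy=3.2,interpolation=2)
o=np.zeros((400,800,3),np.uint8);o[:,:480]=a;o[:320,480:]=b;cv2.imwrite('pics/s6.png',o)"
```

```text
(no output)
```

View pics/s6.png

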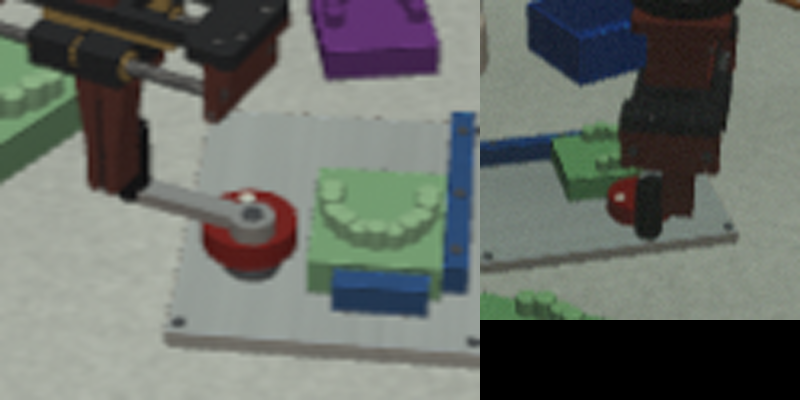

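```bash
python3 -c "
from h import *
g=np.load('jig.npz')
J=lambda d,u,v,z:((ray(d,(u,v),z)[:2]-g['t'])@g['R']*1000).round(1)
d=cam('scene');e=cam('side')
S=lambda u,v,z:J(d,u/4+280,v/4+210,z)
print('hub scene',S(253,214,.045),S(253,214,.05),'knob base',S(137,192,.045),'fingertip',S(108,190,.059))
T=lambda u,v,z:J(e,(u-480)/3.2+290,v/3.2+190,z)
print('side knob top',T(649,178,.083),'base',T(649,236,.042),'finger tip bottom',T(680,214,.059))
# w2 image checks
w=dict(np.load('w2.npz'));f=lambda u,v,z:J(w,u/2+200,v/2+20,z)
print('w2 pivot',f(142,366,.045),f(142,366,.05),'centre',f(122,351,.034))
w1=dict(np.load('w1.npz'));print('w1 pivot',J(w1,273,287,.047),'ctr',J(w1,263,275,.034))
s0=lambda u,v,z:J(d,(u-400)/2.6+300,(v-288)/2.6+195,z);print('scene0 pivot',s0(513,467,.047))
to((0,0,0))
"
```

```text
hub scene [ 21.7 -65.5] [ 28.4 -64.8] knob base [   8.6 -128.8] fingertip [  27.3 -141. ]
side knob top [  -0.9 -127.9] base [  -3.8 -142.6] finger tip bottom [  19. -144.]
w2 pivot [ 20.7 -65.4] [ 19.9 -64.8] centre [ 15.6 -75.8]
w1 pivot [ 20.2 -65. ] ctr [ 13.1 -76.1]
scene0 pivot [ 25.5 -64.7]
now jig [  17.5 -139.1] 0.076 turn to jig -21.98
(0, 0, 0) [ 68.6 122.5  75.6]
```

The finger bears on the knob with as much outward as forward force, so it may be off-centre. I'll back off, shift 4 mm inward and re-engage.

Emit:
arm_command --increments '[[[-5,0,0,0,0],[-10,0,0,0,0],[-10,4,0,0,0],[-10,4,0,0,0],[-7,4,0,0,0],[-4,4,0,0,0],[-2,4,0,0,0],[0,4,0,0,0],[2,3.8,0,1.5,0],[4,3.3,0,3,0],[4,3.3,0,3,0]]]'

```text
time: 17.22
eef_pos: [0.5785, -0.0289, 0.0748]
tcp_rot: [0.259, 0.966, -0.0, 0.001]
force: [2.0, -4.3, -2.1]
finger_gap: 0.0004
gripper_force: 1.7
```

```bash
cat >> h.py <<'E'
def ff():
    s=monitor.read_state();R=Ro.from_quat(s['tcp_rot']).as_matrix();print('tool-axes force',(R.T@s['force']).round(1))
E
python3 -c "
from h import *
ff();arc([-112,-115,-118,-121,-124,-127,-130,-133,-136,-139],21)"
```

```text
tool-axes force [-3.9 -2.7  2.1]
t 17.22 now jig [  13.7 -133.8] tool x at 154.9 F [ 2.  -4.3 -2.1] j6 -1.21
-112 [-1.7, -3.8, 2.8, -3.1]
-115 [1.9, -5.0, 2.8, -0.1]
-118 [5.6, -6.0, 2.8, 2.9]
-121 [9.3, -6.9, 2.8, 5.9]
-124 [13.1, -7.5, 2.8, 8.9]
-127 [16.9, -7.9, 2.8, 11.9]
-130 [20.7, -8.1, 2.7, 14.9]
-133 [24.6, -8.1, 2.7, 17.9]
-136 [28.4, -8.0, 2.7, 20.9]
-139 [32.2, -7.6, 2.7, 23.9]
```

Emit:
arm_command --increments '[[[1.8,-0.5,0,1.5,0],[3.7,-1,0,3,0],[5.5,-1.4,0,4.5,0],[7.4,-1.9,0,6,0],[9.3,-2.2,0,7.5,0],[11.2,-2.5,0,9,0],[13.1,-2.7,0,10.5,0],[15,-2.9,0,12,0],[15,-2.9,0,12,0]]]'

```text
time: 17.97
eef_pos: [0.5635, -0.024, 0.0748]
tcp_rot: [0.359, 0.934, -0.001, 0.0]
force: [0.3, -4.1, -0.7]
finger_gap: 0.0002
gripper_force: 1.7
```

```bash
python3 -c "
from h import *
ff();arc([-127,-130,-133,-136,-139,-142,-145,-148],21)"
```

```text
tool-axes force [-2.9 -2.8  0.7]
t 17.97 now jig [  -1.6 -130.1] tool x at 143.0 F [ 0.3 -4.1 -0.7] j6 -1.0
-127 [0.5, -4.9, 2.8, -0.0]
-130 [4.2, -5.9, 2.8, 3.0]
-133 [7.9, -6.8, 2.8, 6.0]
-136 [11.7, -7.4, 2.8, 9.0]
-139 [15.5, -7.8, 2.8, 12.0]
-142 [19.3, -8.0, 2.8, 15.0]
-145 [23.2, -8.0, 2.8, 18.0]
-148 [27.0, -7.8, 2.8, 21.0]
```

Emit:
arm_command --increments '[[[1.2,-0.3,0,1,0],[2.5,-0.7,0,2,0],[3.7,-1,0,3,0],[5,-1.3,0,4,0],[6.2,-1.6,0,5,0],[7.4,-1.9,0,6,0],[7.4,-1.9,0,6,0]]]'

```text
time: 18.55
eef_pos: [0.5567, -0.0202, 0.0748]
tcp_rot: [0.407, 0.914, -0.0, -0.0]
force: [-0.0, -4.5, 1.2]
finger_gap: 0.0005
gripper_force: 1.8
```

```bash
python3 -c "
from h import *
ff();arc([-133,-136,-139,-142,-145],21)"
```

```text
tool-axes force [-3.3 -3.  -1.2]
t 18.55 now jig [  -8.7 -126.9] tool x at 137.0 F [-0.  -4.5  1.2] j6 -0.89
-133 [-0.1, -5.0, 2.8, -0.0]
-136 [3.5, -6.0, 2.8, 3.0]
-139 [7.3, -6.8, 2.8, 6.0]
-142 [11.1, -7.4, 2.8, 9.0]
-145 [14.9, -7.9, 2.8, 12.0]
```

Still free-running at about 3 N, so I'll keep going in short steps.

Emit:
arm_command --increments '[[[1.2,-0.3,0,1,0],[2.4,-0.7,0,2,0],[3.6,-1,0,3,0],[3.6,-1,0,3,0]]]'

```text
time: 18.88
eef_pos: [0.5536, -0.018, 0.0748]
tcp_rot: [0.43, 0.903, -0.0, -0.0]
force: [0.3, -4.6, 0.9]
finger_gap: 0.0008
gripper_force: 1.8
```

```bash
python3 -c "
from h import *
ff()"
```

```text
tool-axes force [-3.8 -2.7 -0.9]
```

Emit:
arm_command --increments '[[[1.2,-0.3,0,1,0],[2.4,-0.7,0,2,0],[2.4,-0.7,0,2,0]]]'

```text
time: 19.13
eef_pos: [0.5516, -0.0165, 0.0747]
tcp_rot: [0.446, 0.895, -0.0, -0.0]
force: [-0.3, -4.7, 0.9]
finger_gap: 0.0005
gripper_force: 1.8
```

```bash
python3 -c "
from h import *
ff();arc([-138,-141,-144,-147],21)"
```

```text
tool-axes force [-3.6 -3.1 -0.9]
t 19.13 now jig [ -14.1 -123.7] tool x at 132.0 F [-0.3 -4.7  0.9] j6 -0.8
-138 [-0.6, -5.2, 2.7, -0.0]
-141 [3.1, -6.2, 2.7, 3.0]
-144 [6.8, -7.0, 2.7, 6.0]
-147 [10.6, -7.6, 2.7, 9.0]
```

Emit:
arm_command --increments '[[[1.2,-0.3,0,1,0],[2.4,-0.7,0,2,0],[2.4,-0.7,0,2,0]]]'

```text
time: 19.38
eef_pos: [0.5496, -0.0149, 0.0747]
tcp_rot: [0.462, 0.887, -0.0, -0.0]
force: [-0.3, -4.6, 1.3]
finger_gap: 0.0004
gripper_force: 1.7
```

Emit:
arm_command --increments '[[[1.2,-0.3,0,1,0],[2.4,-0.7,0,2,0],[2.4,-0.7,0,2,0]]]'

```text
time: 19.63
eef_pos: [0.548, -0.0137, 0.0747]
tcp_rot: [0.477, 0.879, -0.0, 0.0]
force: [1.0, -6.5, 0.2]
finger_gap: 0.0004
gripper_force: 2.6
```

```bash
python3 -c "
from h import *
ff();arc([-142,-145,-148],21)"
```

```text
tool-axes force [-6.  -2.7 -0.2]
t 19.63 now jig [ -17.9 -121.2] tool x at 128.0 F [ 1.  -6.5  0.2] j6 -0.73
-142 [-0.5, -5.3, 2.8, -0.0]
-145 [3.2, -6.4, 2.7, 3.0]
-148 [7.0, -7.2, 2.7, 6.0]
```

Contact: the push rose from 3.6 to 6 N. Small steps now.

Emit:
arm_command --increments '[[[0.3,0,0,0.2,0],[0.6,-0.1,0,0.4,0],[0.6,-0.1,0,0.4,0]]]'

```text
time: 19.88
eef_pos: [0.548, -0.0137, 0.0748]
tcp_rot: [0.48, 0.877, -0.0, 0.001]
force: [0.1, -8.2, -0.7]
finger_gap: 0.0001
gripper_force: 3.5
```

```bash
python3 -c "
from h import *
ff()"
```

```text
tool-axes force [-6.9 -4.4  0.7]
```

Emit:
arm_command --increments '[[[0.3,0,0,0.2,0],[0.5,-0.1,0,0.4,0],[0.5,-0.1,0,0.4,0]]]'

```text
time: 20.13
eef_pos: [0.5478, -0.0136, 0.0748]
tcp_rot: [0.483, 0.876, -0.001, 0.001]
force: [0.3, -8.5, -1.6]
finger_gap: 0.0007
gripper_force: 4.1
```

```bash
python3 -c "
from h import *
ff();arc([-144],21)"
```

```text
tool-axes force [-7.3 -4.3  1.6]
t 20.13 now jig [ -18.1 -121.2] tool x at 127.2 F [ 0.3 -8.5 -1.6] j6 -0.71
-144 [1.8, -5.9, 2.8, 1.2]
```

Emit:
arm_command --increments '[[[0.4,0,0,0,0],[0.8,0,0,0,0],[0.8,0,0,0,0]]]'

```text
time: 20.38
eef_pos: [0.5476, -0.0134, 0.0748]
tcp_rot: [0.483, 0.876, -0.001, 0.001]
force: [0.8, -11.6, -2.1]
finger_gap: 0.0003
gripper_force: 5.0
```

```bash
python3 -c "
from h import *
ff()"
```

```text
tool-axes force [-10.2  -5.5   2.1]
```

Emit:
arm_command --increments '[[[0.2,0,0,0,0],[0.4,0,0,0,0],[0.4,0,0,0,0]]]'

```text
time: 20.63
eef_pos: [0.5476, -0.0133, 0.0748]
tcp_rot: [0.483, 0.876, -0.001, 0.002]
force: [2.2, -12.5, -2.2]
finger_gap: 0.0006
gripper_force: 5.5
```

```bash
python3 -c "
from h import *
ff();arc([-144],21)"
```

```text
tool-axes force [-11.7  -4.8   2.2]
t 20.63 now jig [ -18.4 -120.9] tool x at 127.3 F [  2.2 -12.5  -2.2] j6 -0.71
-144 [1.4, -5.9, 2.8, 1.3]
```

At 11.7 N, firm and within the stated range. I'll let go.

Emit:
arm_command --increments '[[[-2,0,0,0,0],[-5,0,0,0,0],[-12,0,0,0,0],[-25,0,0,0,0],[-25,0,-20,0,0],[-25,0,-55,0,0],[-25,0,-95,0,0],[-25,-20,-130,0,0],[-25,-50,-150,0,0],[-25,-50,-150,0,0],[-25,-50,-150,0,0]]]'

```text
time: 21.55
eef_pos: [0.518, -0.0601, 0.2261]
tcp_rot: [0.484, 0.875, 0.001, 0.001]
force: [-0.2, -0.6, 0.1]
finger_gap: 0.0008
gripper_force: 0.0
```

```bash
python3 -c "
from h import *
to((-20,-60,230));ff()
d=cam('wrist');w=d['image'][::,::,::-1];np.savez('w3.npz',**{k:d[k] for k in['fx','fy','cx','cy','R','t']})
e=cam('scene');o=np.zeros((480,800,3),np.uint8);o[:360,:480]=cv2.resize(w,(480,360),interpolation=3)
o[:360,480:]=cv2.resize(e['image'][210:300,310:390,::-1],(320,360),interpolation=2)
cv2.imwrite('pics/s7.png',o);cv2.imwrite('pics/w3.png',w)"
```

```text
now jig [ -43.8 -170.1] 0.2261 turn to jig -52.94
(-20, -60, 230) [73.5 85.4 -3.8]
tool-axes force [-0.4 -0.5 -0.1]
```

View pics/s7.png

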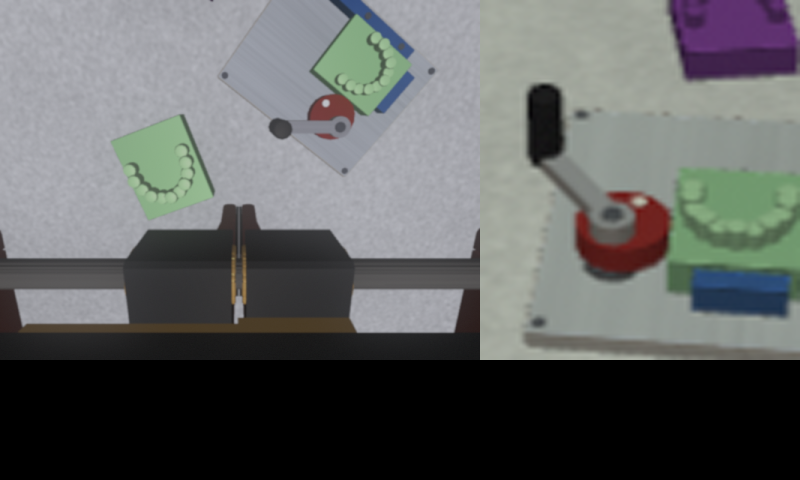

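```bash
python3 -c "
import cv2
w=cv2.imread('pics/w3.png');cv2.imwrite('pics/w3c.png',cv2.resize(w[0:190,390:590],None,fx=3,fy=3,interpolation=2))"
```

```text
(no output)
```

View pics/w3c.png

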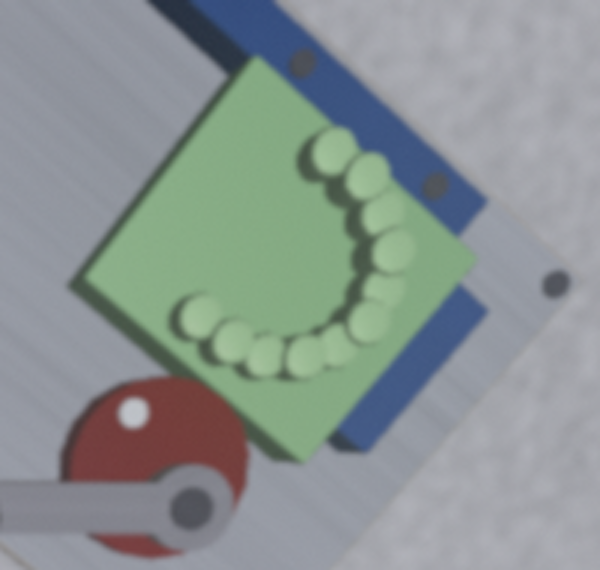

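The cast is flush on the fence and the end stop, with no gap along either edge ((258,55) to (475,260) and (475,260) to (300,460) in the crop). The cam bears on it near (215,390), and the arm is clear. Handing in.

```bash
python3 -c "
from workcell import order;print(order.sign_off())"
```

```text
the job is handed in; nothing more can be done
None
```

I pushed the small green cast flush against the fence and end stop, clamped it with the cam (about 11.7 N at the knob), let go, and handed the job in at about 22 s; the result of the judging was not shown.

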